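# Lay the flat grater across the mixing bowl

### The job

Slide the thin steel grater, lying flat on the chopping board, over the board's edge that faces the blue bowl until about a third of it sticks out while it still rests flat on the board, so that you can grip it there by its long sides. Pick it up, lay it flat and centred across the rim of the blue bowl, and let go. Do not drop the grater on the counter, leave the bowl about where it stands, and knock nothing else about.

Things in the scene. Friction and masses are not known exactly. Their poses are not given: they have to be found in the camera images.
- grater: loose steel plate, 64 mm wide (its x), 200 mm long (its y), 3 mm thick, 0.1 to 0.2 kg, with flat dark teeth and a red band near its +y end. Origin: centre of its underside, z up; it tips off if its middle passes the edge. Slides easily on the oiled board (friction about 0.3): closed fingertips pressed on it with 5 to 15 N drag it along. Starts wholly on the board, within 0.2 rad of the board's yaw
- board: fixed thick wooden chopping board (block), 240 mm (its x) by 270 mm (its y) by 50 mm high, stands on the counter and does not move. Origin at the centre of its underside; its -y side faces the bowl
- board_edge (a point): middle of the board's upper edge that faces the bowl, 50 mm above the counter; the edge runs along this frame's x, and -y points out over the counter, with free space below the edge down to the counter
- bowl: loose blue ceramic mixing bowl, outer rim diameter 140 mm, 65 mm high, wall 4 mm, about 0.5 kg, open at the top. Origin at the centre of its underside, z up; its rim is 65 mm above the origin
- mug: bystander: loose white mug, 76 mm diameter, 90 mm high, handle about 35 mm out to its +y; origin at the centre of its underside
- jar: bystander: glass jar with red lid, 68 mm diameter, 85 mm high, origin at the centre of its underside
- spatula: bystander: black-handled spatula lying on the counter at the robot's right, origin under its middle
Not all that is in view belongs to the job. Several things have the shape of the grater; the one meant has the colours described above.

How it is judged:
By the outcome, as a careful person would: the job done as asked, in the order asked, and still so for the second after the job is handed in, with the robot touching nothing.
It also fails if it takes over 58 s, if anything falls off the work surface, if the arm or the gripper's body presses on something with over 40 N, if the wrist force passes 120 N, or if a joint passes its speed limit or range.

### The arm

A 6-joint arm with a two-finger parallel gripper is mounted at the origin on the work surface. World frame = base frame: x ahead of the robot, y to its left, z up, the work surface at z = 0. Lengths are in m, angles in degrees, forces in N, time in s.
With the tool pointing down it reaches from about 0.25 to 0.725 m from the base axis. Payload 9.7 kg.
Tool frame: the origin (TCP) lies between the finger pads; the fingertips stand bot.tcp_to_tips ahead of it and the grasp point (between the pads) lies 11 mm behind it (bot.tcp_to_tips is the distance from the TCP to the fingertips, in m); z points along the fingers, y is the line along which they close (so a half turn about z gives the same grasp; the last joint's range is limited). The gripper opens to 85 mm and grips with 20 to 120 N. Pads are 22 mm wide; open, the fingers measure 114 mm over their backs; the gripper's body (76 mm by 85 mm) begins 54 mm behind the grasp point. The pads swing forward as they close: fully open they stand 13 mm farther back than shut.
Start: joints at [68.64, 4.979, 10.078, 95.1, 0, 90], TCP at [0.2, 0.512, 0.239] pointing down, gripper open.
Joint ranges: [-179.16, 179.16], [-48.56, 103.87], [-65.8, 70.77], [-126.05, 130.52], [-82.76, 87.17], [-180, 180]. Speed limits (degrees/s): [127.2, 127.2, 147.25, 180, 180, 180].

### API

Orientations are given as [roll, pitch, yaw] about the fixed x, y, z axes, in that order (R = Rz(yaw) Ry(pitch) Rx(roll)).
In Python, from workcell import bot gives the robot as it stands. The module is installed in compiled form; this text tells all that it offers.
- The arm moves only by the tool carry_out, never from a script. Its arguments are lists of equal length, an entry for each row: "linear": the shift along the world's x, y, z normalised to -1 to 1, where 1 is 2 cm, a list of three; "rotation": the turn, a rotation vector about the world's x, y, z normalised to -1 to 1, where 1 is 8 degrees, a list of three; "grip": the closure, from -1 (fully open) to 1 (shut). In form: {"linear": [[tx, ty, tz], ...], "rotation": [[rx, ry, rz], ...], "grip": [grip, ...]}. A call has 1 to 12 rows; each row shifts and turns the commanded pose from where the row before left it; what a row does not reach is not made up. A row lasts 1/10 s, in which the tool goes at most 50 mm and 8.59 degrees, less where a joint would pass 70% of its speed; a pose out of reach is approached as far as the arm can. A call with a number of a shift or a turn outside -1 to 1 is refused whole. A call with a gripper value outside its range is refused whole. The fingers move at their own pace and stop on an object; "grip_force" is the grip in N (left out, the last holds). Time passes only in rows, so rows that do not move let the fingers close. It gives the time, the measured TCP pose, the force, the opening and the grip force at its end, in the units of the state.
- bot.get_obs(): the state, without advancing time (a new reading comes with each control period).
- bot.camera(name): name is "scene" or "top" or "wrist"; returns the picture (400x640x3 uint8, blue, green, red); there is no depth.
- bot.camera_model(name): a dict with "fx", "fy", "cx", "cy" (pixels), "camera_from_world" (4x4, takes a point from world to camera coordinates). Camera axes: x right, y up, looking along -z (the intrinsics and any distortion apply to the point x, -y, -z); pixel columns grow to the right and rows downward; lengths in m; the calibration is good to about 2 mm. A picture is of the moment at which its call begins: read the wrist's pose just before it. camera_model takes no time and is no camera call; for the wrist camera it gives the pose at the moment of the call.
- bot.job_done(): hands the job in; it is judged then, once.
The state is a dict: "time": time; "q": joint angles; "qd": joint speeds; "joint_efforts": joint torques, N m; "ee_pos": TCP position; "tcp_rot": TCP orientation; "wrist_force": force on the tool from outside, world axes, zero at the start; "torque": the same for the moment, N m; "opening": finger opening in m; "grasp_force": force on a finger pad.
Only numpy, scipy, OpenCV 4.12 (cv2) and the standard library are available. Lean on these libraries where they do the work, as an engineer would, in place of code of your own. Each camera call takes 0.05 s, during which the arm holds its last target. There are 200 camera calls.

## Working session

There is one attempt and no reset: what is moved stays moved. The work goes in short steps, Python scripts to look and compute and a tool call to move; the robot and the scene stay as the last step left them, time stands still between calls to the robot, and variables do not carry over. Pictures are saved under pics/ and viewed, at most 10 in all, crops included, and the job is handed in when it is done.

Besides the shell and the picture viewer there is one more tool, called after "Emit:" as a command line: name --argument value ..., lists and objects as JSON in quotes. carry_out: Moves the arm, as the interface text tells. Its arguments: {"type":"object","properties":{"linear":{"type":"array","items":{"type":"array","items":{"type":"number"}}},"rotation":{"type":"array","items":{"type":"array","items":{"type":"number"}}},"grip":{"type":"array","items":{"type":"number"}},"grip_force":{"type":"number"}},"required":["linear","rotation","grip"]}

```bash
mkdir -p pics
cat > h.py <<'E'
from workcell import bot
import numpy as np, cv2
def ray(m,px):
    T=np.array(m["camera_from_world"]);R=T[:3,:3];t=T[:3,3]
    px=np.atleast_2d(px).astype(float)
    d=np.c_[(px[:,0]-m["cx"])/m["fx"],-(px[:,1]-m["cy"])/m["fy"],-np.ones(len(px))]
    return -R.T@t, d@R
def plane(m,px,z):
    o,d=ray(m,px); s=(z-o[2])/d[:,2]; return o+s[:,None]*d
def proj(m,P):
    T=np.array(m["camera_from_world"]);c=np.atleast_2d(P)@T[:3,:3].T+T[:3,3]
    return np.c_[m["cx"]-m["fx"]*c[:,0]/c[:,2],m["cy"]+m["fy"]*c[:,1]/c[:,2]]
E
python3 - <<'E'
from h import *
print(bot.get_obs(),bot.tcp_to_tips)
for n in("top","scene"):
    cv2.imwrite(f"pics/{n}0.png",bot.camera(n)); m=bot.camera_model(n); print(n,m)
E
```

```text
{'time': 0.0, 'q': array([ 6.86401553e+01,  5.01226724e+00,  1.00329050e+01,  9.50976404e+01,
       -8.98949636e-04,  9.00006881e+01]), 'qd': array([ 0.03202596, -0.05347041, -0.14846716, -0.00505058,  0.0838817 ,
       -0.02977018]), 'joint_efforts': array([ 6.99354077e-04, -5.20389247e+01,  4.64805365e+01,  1.63795991e-02,
        3.71464216e-05, -2.11090179e-05]), 'ee_pos': array([0.20025003, 0.51202195, 0.23855797]), 'tcp_rot': array([-1.79922997e+02,  8.99873657e-04,  1.58639468e+02]), 'wrist_force': array([0.18183772, 0.54460434, 0.44308973]), 'torque': array([-0.01516108, -0.02917214, -0.04059646]), 'grasp_force': 0.0, 'opening': 0.08556024388185166} 0.008
top {'fx': 492.64896780881855, 'fy': 492.64896780881855, 'cx': 310.648136306623, 'cy': 201.85497460022754, 'camera_from_world': array([[-2.53330992e-02, -9.99676625e-01, -2.20905124e-03,
         1.21607086e-01],
       [ 9.96081448e-01, -2.54291732e-02,  8.47059930e-02,
        -4.79188673e-01],
       [-8.47347755e-02, -5.45296374e-05,  9.96403540e-01,
        -1.76322406e+00],
       [ 0.00000000e+00,  0.00000000e+00,  0.00000000e+00,
         1.00000000e+00]])}
scene {'fx': 365.1811242516827, 'fy': 365.1811242516827, 'cx': 321.7693690999605, 'cy': 196.74429312826746, 'camera_from_world': array([[-0.41962962,  0.90766738, -0.00713499,  0.125214  ],
       [-0.75471984, -0.34453078,  0.55829787,  0.36774226],
       [ 0.50429054,  0.23966324,  0.8296099 , -1.47537486],
       [ 0.        ,  0.        ,  0.        ,  1.        ]])}
```

View pics/top0.png

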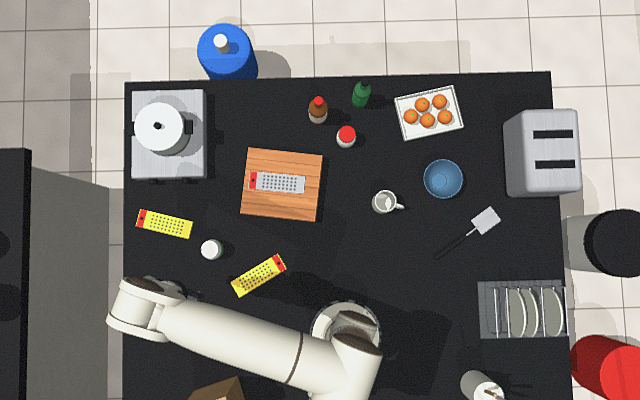

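View pics/scene0.png

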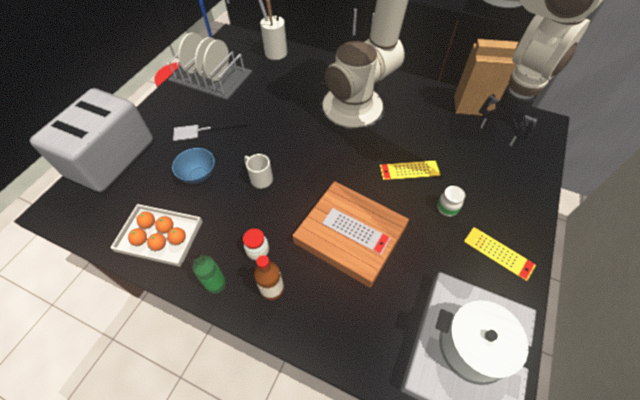

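The top view shows three grater-shaped things: yellow at (165,223), yellow at (259,275), and a steel-grey one with a red band at (277,181) on the board. The grey one fits, being steel with flat dark teeth and lying on the board. The bowl is at (443,178), the mug at (386,201), the jar at (346,136) and the spatula at (467,233). Next I'll measure these and confirm the grater in a crop.

Run:
```python
from h import *
im=bot.camera("top"); m=bot.camera_model("top")
c=cv2.resize(im[135:235,230:490],None,fx=3,fy=3,interpolation=cv2.INTER_CUBIC)
hsv=cv2.cvtColor(im,cv2.COLOR_BGR2HSV)
def big(mask,box):
    k=np.zeros_like(mask); x0,y0,x1,y1=box; k[y0:y1,x0:x1]=mask[y0:y1,x0:x1]
    cs,_=cv2.findContours(k,cv2.RETR_EXTERNAL,cv2.CHAIN_APPROX_NONE); return np.vstack([q for q in cs if len(q)>8])
def rect(pts,z):
    P=plane(m,pts.reshape(-1,2),z); r=cv2.minAreaRect((P[:,:2]*1000).astype(np.float32)); return r
H,S,V=cv2.split(hsv)
wood=((H>3)&(H<25)&(S>70)&(V>80)).astype(np.uint8)
steel=((S<60)&(V>60)).astype(np.uint8); red=(((H<6)|(H>172))&(S>170)&(V>120)).astype(np.uint8)
b=big(wood|0,(225,135,335,235)); r=rect(b,.05);print("board",r, "corners",cv2.boxPoints(r).round(0).tolist())
g=big(((steel|red)),(244,160,310,205)); r2=rect(g,.053);print("grater",r2,cv2.boxPoints(r2).round(0).tolist())
rr=big(red,(244,160,310,205)); print("red",rect(rr,.053))
bl=((H>95)&(H<115)&(S>80)).astype(np.uint8); w=big(bl,(410,145,480,215)); P=plane(m,w.reshape(-1,2),.065)
print("bowl",cv2.minEnclosingCircle((P[:,:2]*1000).astype(np.float32)), cv2.fitEllipse((P[:,:2]*1000).astype(np.float32)))
mg=big(((S<60)&(V>110)).astype(np.uint8),(365,180,412,222)); print("mug",rect(mg,.09))
rl=big(red,(325,115,365,155)); print("jar",rect(rl,.085))
for q,z,col in((b,.05,(0,255,0)),(g,.053,(255,0,255))):
    R=cv2.boxPoints(rect(q,z))/1000; p=(proj(m,np.c_[R,[z]*4])-[230,135]+.5)*3
    cv2.polylines(c,[p.astype(int)],1,col,1)
cv2.imwrite("pics/crop1.png",c)
```

```text
board ((546.5868530273438, 213.2056121826172), (271.50994873046875, 241.9926300048828), 82.1093521118164) corners [[408.0, 95.0], [648.0, 62.0], [685.0, 331.0], [445.0, 364.0]]
grater ((553.677001953125, 229.84475708007812), (200.71957397460938, 64.97933959960938), 83.15372467041016) [[509.0, 134.0], [574.0, 126.0], [598.0, 326.0], [533.0, 333.0]]
red ((564.595947265625, 313.5777893066406), (19.91046905517578, 55.26421356201172), 83.4155502319336)
bowl ((550.0516357421875, -361.1977844238281), 71.3969955444336) ((549.845458984375, -360.7701110839844), (138.71932983398438, 139.6361541748047), 100.48212432861328)
mug ((474.9128112792969, -151.9298553466797), (78.33049774169922, 103.33241271972656), 14.905254364013672)
jar ((713.7792358398438, -23.237459182739258), (52.96733856201172, 57.416229248046875), 88.26908874511719)
```

View pics/crop1.png

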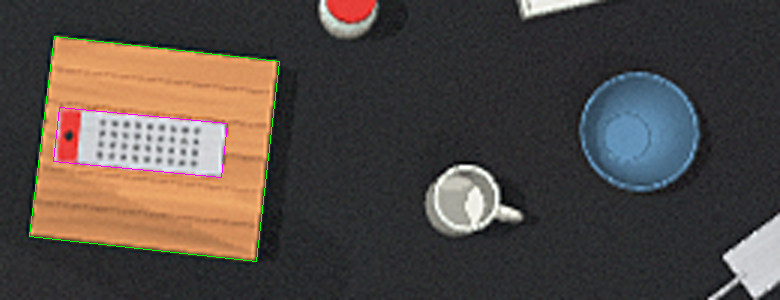

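The crop confirms it: a steel plate with dark teeth and a red band at its +y end, lying on the board, with the fitted outlines on target. The plan is to press near its centre, slide it about 120 mm along the board's -y, and grip near the -y end, outboard of the rim circle so the fingers clear the bowl.

Emit:
carry_out --linear '[[0.88,-0.7,0],[0.88,-0.7,0],[0.88,-0.7,0],[0.88,-0.7,0],[0.88,-0.7,-0.2],[0.88,-0.7,-0.3],[0.88,-0.7,-0.4],[0.88,-0.7,-0.4],[0.88,-0.7,-0.4],[0.88,-0.7,-0.4],[0.88,-0.7,-0.4],[0.88,-0.7,-0.4]]' --rotation '[[0,0,-0.47],[0,0,-0.47],[0,0,-0.47],[0,0,-0.47],[0,0,-0.47],[0,0,-0.47],[0,0,-0.47],[0,0,-0.47],[0,0,-0.47],[0,0,-0.47],[0,0,-0.47],[0,0,-0.47]]' --grip '[1,1,1,1,1,1,1,1,1,1,1,1]' --grip_force 30

```text
time: 1.35
ee_pos: [0.4121, 0.3435, 0.1807]
tcp_rot: [-180.0, 0.0, 113.4]
wrist_force: [-0.1, -0.1, -0.4]
opening: -0.0004
grasp_force: 0.0
```

Emit:
carry_out --linear '[[0.88,-0.7,-0.4],[0.88,-0.7,-0.4],[0.88,-0.7,-0.4],[0.88,-0.7,-0.4],[0.88,-0.7,-0.4],[0.88,-0.7,-0.4],[0.88,-0.7,-0.4],[0.88,-0.7,-0.4],[0,0,0],[0,0,0]]' --rotation '[[0,0,-0.47],[0,0,-0.47],[0,0,-0.47],[0,0,-0.47],[0,0,-0.47],[0,0,-0.47],[0,0,-0.47],[0,0,-0.47],[0,0,0],[0,0,0]]' --grip '[1,1,1,1,1,1,1,1,1,1]'

```text
time: 2.35
ee_pos: [0.5521, 0.2319, 0.1168]
tcp_rot: [-179.9, 0.0, 83.4]
wrist_force: [0.2, 0.2, -0.0]
opening: 0.0002
grasp_force: 0.0
```

Emit:
carry_out --linear '[[0,0,-0.5],[0,0,-0.7],[0,0,-0.7],[0,0,-0.5],[0,0,-0.2],[0,0,-0.05],[0,0,-0.05],[0,0,0],[0,0,0]]' --rotation '[[0,0,0],[0,0,0],[0,0,0],[0,0,0],[0,0,0],[0,0,0],[0,0,0],[0,0,0],[0,0,0]]' --grip '[1,1,1,1,1,1,1,1,1]'

```text
time: 3.25
ee_pos: [0.5526, 0.2323, 0.0638]
tcp_rot: [180.0, -0.0, 83.4]
wrist_force: [-0.7, 0.6, -0.1]
opening: -0.0004
grasp_force: 0.0
```

Emit:
carry_out --linear '[[0,0,-0.1],[0,0,-0.05],[0,0,0],[0,0,0]]' --rotation '[[0,0,0],[0,0,0],[0,0,0],[0,0,0]]' --grip '[1,1,1,1]'

```text
time: 3.65
ee_pos: [0.5526, 0.2323, 0.0611]
tcp_rot: [179.9, -0.0, 83.4]
wrist_force: [-0.8, -0.2, 4.6]
opening: -0.0001
grasp_force: 2.6
```

Emit:
carry_out --linear '[[0,0,-0.02],[0,0,0],[0,0,0]]' --rotation '[[0,0,0],[0,0,0],[0,0,0]]' --grip '[1,1,1]'

```text
time: 3.95
ee_pos: [0.5526, 0.2323, 0.0611]
tcp_rot: [179.9, -0.0, 83.4]
wrist_force: [-2.1, -1.4, 7.7]
opening: -0.0003
grasp_force: 3.9
```

Emit:
carry_out --linear '[[0,0,-0.02],[-0.015,-0.1,0],[-0.03,-0.2,0],[-0.035,-0.25,0],[-0.035,-0.25,0],[-0.035,-0.25,0],[-0.035,-0.25,0],[-0.035,-0.25,0],[-0.03,-0.2,0],[-0.015,-0.1,0],[0,0,0]]' --rotation '[[0,0,0],[0,0,0],[0,0,0],[0,0,0],[0,0,0],[0,0,0],[0,0,0],[0,0,0],[0,0,0],[0,0,0],[0,0,0]]' --grip '[1,1,1,1,1,1,1,1,1,1,1]'

```text
time: 5.05
ee_pos: [0.548, 0.1956, 0.0611]
tcp_rot: [179.8, -0.1, 83.4]
wrist_force: [0.2, 0.8, 7.8]
opening: 0.0001
grasp_force: 4.0
```

```bash
cat > g.py <<'E'
from h import *
def look(name):
    im=bot.camera("top"); m=bot.camera_model("top"); cv2.imwrite(f"pics/{name}.png",cv2.resize(im[135:255,230:490],None,fx=3,fy=3,interpolation=cv2.INTER_CUBIC))
    H,S,V=cv2.split(cv2.cvtColor(im,cv2.COLOR_BGR2HSV))
    red=(((H<6)|(H>172))&(S>170)&(V>120)).astype(np.uint8)
    k=np.zeros_like(red); k[155:260,244:330]=red[155:260,244:330]
    cs,_=cv2.findContours(k,cv2.RETR_EXTERNAL,cv2.CHAIN_APPROX_NONE); c=max(cs,key=len).reshape(-1,2)
    P=plane(m,c,.053); r=cv2.minAreaRect((P[:,:2]*1000).astype(np.float32)); print("red",r, "obs",bot.get_obs()["ee_pos"],bot.get_obs()["wrist_force"])
if __name__=="__main__":
    import sys; look(sys.argv[1])
E
python3 g.py s1
```

```text
red ((545.8214721679688, 279.4413757324219), (17.836881637573242, 25.242389678955078), 88.99819946289062) obs [0.54799335 0.19557286 0.06107742] [-0.03332143  0.51106681  8.44938323]
```

View pics/s1.png

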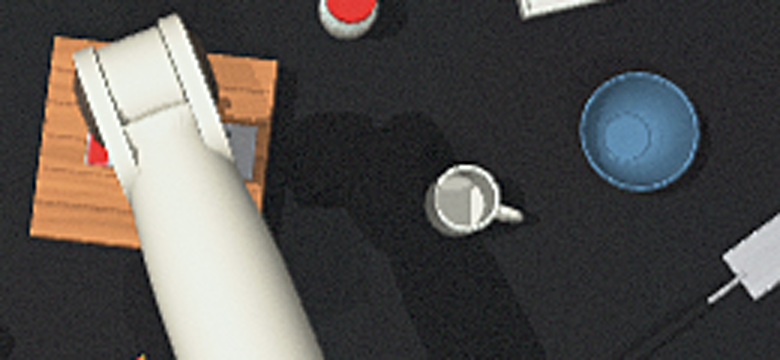

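The red band moved about 34 mm with the tool, so the grater is following. Another 80 mm.

Emit:
carry_out --linear '[[-0.03,-0.2,0],[-0.05,-0.35,0],[-0.055,-0.4,0],[-0.055,-0.4,0],[-0.055,-0.4,0],[-0.055,-0.4,0],[-0.055,-0.4,0],[-0.055,-0.4,0],[-0.055,-0.4,0],[-0.05,-0.35,0],[-0.035,-0.25,0],[0,0,0]]' --rotation '[[0,0,0],[0,0,0],[0,0,0],[0,0,0],[0,0,0],[0,0,0],[0,0,0],[0,0,0],[0,0,0],[0,0,0],[0,0,0],[0,0,0]]' --grip '[1,1,1,1,1,1,1,1,1,1,1,1]'

```text
time: 6.3
ee_pos: [0.537, 0.116, 0.0611]
tcp_rot: [179.8, -0.1, 83.4]
wrist_force: [-0.6, -1.8, 7.7]
opening: -0.0004
grasp_force: 4.3
```

Emit:
carry_out --linear '[[0,0,0.2],[0,0,0.5],[0,0,0.9],[0,0,0.9],[-0.6,0,0.6],[-0.9,0,0],[-0.9,0,0],[-0.9,0,0],[-0.9,0,0],[-0.9,0,0],[-0.6,0,0],[0,0,0]]' --rotation '[[0,0,0],[0,0,0],[0,0,0],[0,0,0],[0,0,0],[0,0,0],[0,0,0],[0,0,0],[0,0,0],[0,0,0],[0,0,0],[0,0,0]]' --grip '[1,1,1,1,1,1,1,1,1,1,1,1]'

```text
time: 7.5
ee_pos: [0.4213, 0.1163, 0.1221]
tcp_rot: [180.0, -0.0, 83.5]
wrist_force: [0.3, 0.5, 0.5]
opening: -0.0001
grasp_force: 0.0
```

```bash
python3 g.py s2
```

```text
red ((547.7348022460938, 197.97601318359375), (20.666475296020508, 61.69929122924805), 83.66412353515625) obs [0.42212206 0.11636329 0.12203657] [ 1.2063958   0.18372786 -0.52781761]
```

View pics/s2.png

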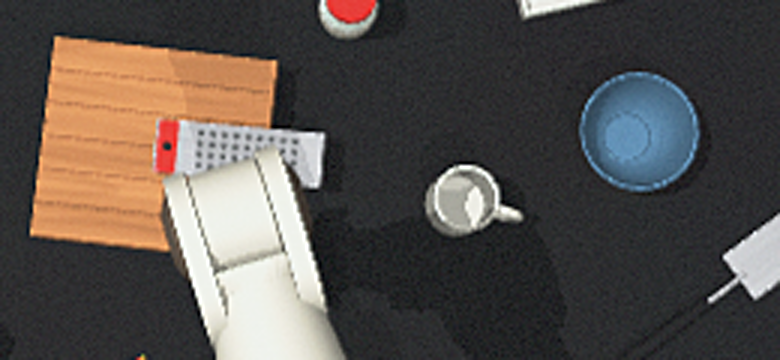

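The grater now overhangs the edge by about 63 mm; in the crop its end corners are at (325,132) and (317,188), with the red band at (166,147). Next, its exact pose from the visible edges.

Run:
```python
from h import *
im=bot.camera("top"); m=bot.camera_model("top")
H,S,V=cv2.split(cv2.cvtColor(im,cv2.COLOR_BGR2HSV))
k=((S<60)&(V>90)).astype(np.uint8); red=(((H<6)|(H>172))&(S>150)&(V>100)).astype(np.uint8)
k|=red; z=np.zeros_like(k); z[165:205,270:345]=k[165:205,270:345]
cs,_=cv2.findContours(z,cv2.RETR_EXTERNAL,cv2.CHAIN_APPROX_NONE); c=max(cs,key=len).reshape(-1,2)
P=plane(m,c,.053)[:,:2]*1000
C=np.array([537.5,114.]);t=np.radians(83.3);gy=np.array([np.cos(t),np.sin(t)]);gx=np.array([gy[1],-gy[0]])
L=np.c_[(P-C)@gx,(P-C)@gy]
top=L[(L[:,0]>25)&(abs(L[:,1])<92)]; end=L[(L[:,1]<-92)&(abs(L[:,0])<28)]; hi=L[(L[:,1]>92)&(abs(L[:,0])<28)]
print("x side: fit",np.polyfit(top[:,1],top[:,0],1),len(top)); print("end-",end[:,1].mean(),np.polyfit(end[:,0],end[:,1],1),len(end)); print("end+",hi[:,1].mean(),len(hi))
```

```text
x side: fit [-4.20916281e-03  3.14007148e+01] 52
end- -99.37767686022612 [ 1.93169832e-02 -9.93896016e+01] 15
end+ 96.95454819325113 20
```

Emit:
carry_out --linear '[[0.5,-0.4,0],[0.8,-0.65,0],[0.8,-0.65,0],[0.8,-0.65,0],[0.8,-0.65,0],[0.8,-0.65,0],[0.5,-0.4,0],[0.3,-0.22,0],[0,0,-0.3],[0,0,-0.6],[0,0,0]]' --rotation '[[0,0,0],[0,0,0],[0,0,0],[0,0,0],[0,0,0],[0,0,0],[0,0,0],[0,0,0],[0,0,0],[0,0,0],[0,0,0]]' --grip '[-1,-1,-1,-1,-1,-1,-1,-1,-1,-1,-1]'

```text
time: 8.7
ee_pos: [0.5266, 0.0312, 0.1012]
tcp_rot: [-179.8, 0.0, 83.5]
wrist_force: [-0.3, -1.1, 0.2]
opening: 0.0852
grasp_force: 0.0
```

Emit:
carry_out --linear '[[0,0,-0.6],[0,0,-0.7],[0,0,-0.7],[0,0,-0.7],[0,0,-0.5],[0,0,-0.2],[0,0,0],[0,0,0]]' --rotation '[[0,0,0],[0,0,0],[0,0,0],[0,0,0],[0,0,0],[0,0,0],[0,0,0],[0,0,0]]' --grip '[-1,-1,-1,-1,-1,-1,-1,-1]'

```text
time: 9.5
ee_pos: [0.5283, 0.0308, 0.0359]
tcp_rot: [180.0, -0.0, 83.4]
wrist_force: [0.0, 0.3, -0.8]
opening: 0.085
grasp_force: 0.0
```

```bash
python3 -c "
from h import *
o=bot.get_obs();print(o['ee_pos'],o['wrist_force'])
a=bot.camera('wrist');b=bot.camera('scene')[150:280,240:430]
cv2.imwrite('pics/g1.png',np.hstack([a[:,:],cv2.copyMakeBorder(b,0,270,0,0,cv2.BORDER_CONSTANT)])[:, :800])"
```

```text
[0.52831611 0.03080688 0.03589926] [ 0.01588948  0.28106222 -0.75350771]
```

View pics/g1.png

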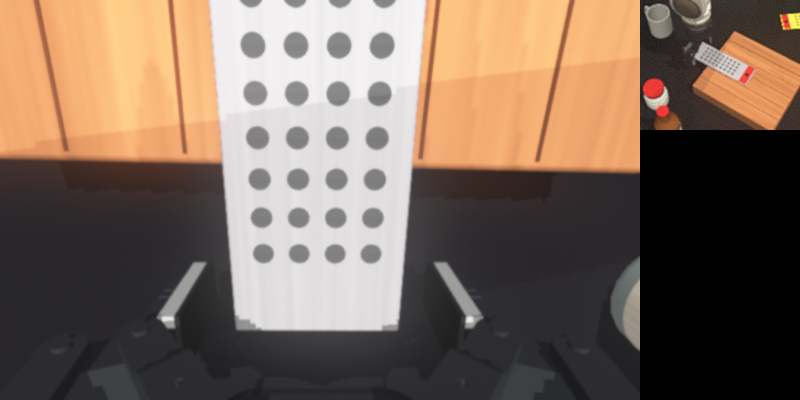

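The wrist view shows the plate centred between the open pads (left pad about (185,293), right about (457,293)), with its end at row 328. Closing now.

Emit:
carry_out --linear '[[0,0,0],[0,0,0],[0,0,0],[0,0,0],[0,0,0],[0,0,0],[0,0,0],[0,0,0]]' --rotation '[[0,0,0],[0,0,0],[0,0,0],[0,0,0],[0,0,0],[0,0,0],[0,0,0],[0,0,0]]' --grip '[0,1,1,1,1,1,1,1]' --grip_force 100

```text
time: 10.4
ee_pos: [0.5283, 0.0308, 0.0356]
tcp_rot: [180.0, -0.0, 83.4]
wrist_force: [1.5, 0.4, 3.4]
opening: 0.0605
grasp_force: 106.8
```

Emit:
carry_out --linear '[[0,0,0.1],[0,0,0.2],[0,0,0.3],[0,0,0.4],[0,0,0.4],[0,0,0.2],[0,0,0],[0,0,0]]' --rotation '[[0,0,0],[0,0,0],[0,0,0],[0,0,0],[0,0,0],[0,0,0],[0,0,0],[0,0,0]]' --grip '[1,1,1,1,1,1,1,1]'

```text
time: 11.2
ee_pos: [0.528, 0.0308, 0.0674]
tcp_rot: [-180.0, -0.0, 83.4]
wrist_force: [-0.6, -0.8, -1.5]
opening: 0.0605
grasp_force: 107.8
```

```bash
python3 -c "
from h import *
o=bot.get_obs();print(o['ee_pos'],o['wrist_force'],o['torque'])
a=bot.camera('wrist');b=bot.camera('scene')[150:280,270:430]
cv2.imwrite('pics/g2.png',np.hstack([cv2.resize(a,None,fx=.5,fy=.5),cv2.copyMakeBorder(cv2.resize(b,None,fx=3,fy=3),0,0,0,0,cv2.BORDER_CONSTANT)[:200] if 0 else cv2.resize(b,(320,200))]))"
```

```text
[0.52798646 0.03083425 0.06744675] [-0.61546522 -0.78236502 -1.53588454] [-0.10141477 -0.03535703 -0.0032494 ]
```

View pics/g2.png

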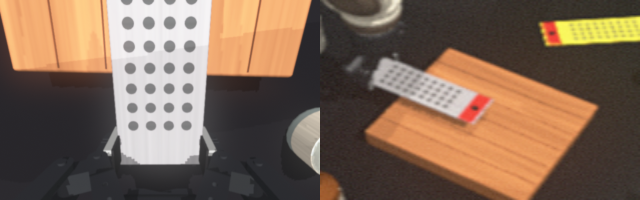

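It's held and lifted (about 1.5 N), but the far end may droop a little. I'll lift to carrying height and measure the tilt from the vanishing point of the long edges.

Emit:
carry_out --linear '[[0,0,0.3],[0,0,0.6],[0,0,0.8],[0,0,0.8],[0,0,0.8],[0,0,0.8],[0,0,0.6],[0,0,0.3],[0,0,0],[0,0,0]]' --rotation '[[0,0,0],[0,0,0],[0,0,0],[0,0,0],[0,0,0],[0,0,0],[0,0,0],[0,0,0],[0,0,0],[0,0,0]]' --grip '[1,1,1,1,1,1,1,1,1,1]'

```text
time: 12.3
ee_pos: [0.5279, 0.0308, 0.167]
tcp_rot: [-180.0, 0.0, 83.4]
wrist_force: [0.0, -0.2, -1.3]
opening: 0.0606
grasp_force: 107.9
```

```bash
cat > tilt.py <<'E'
from h import *
def tilt(im,m,T):
    H,S,V=cv2.split(cv2.cvtColor(im,cv2.COLOR_BGR2HSV)); k=((S<40)&(V>150)).astype(np.uint8)
    k=cv2.morphologyEx(k,cv2.MORPH_CLOSE,np.ones((35,35)))
    l=[];r=[]
    for y in range(10,240,4):
        x=np.where(k[y,150:480])[0]+150
        if len(x)>100: l.append((x[0],y)); r.append((x[-1]+1,y))
    def line(p):
        v=cv2.fitLine(np.array(p,np.float32),cv2.DIST_HUBER,0,.01,.01).ravel(); return np.cross([v[2],v[3],1],[v[2]+v[0],v[3]+v[1],1])
    vp=np.cross(line(l),line(r)); vp=vp/vp[2]
    d=np.array([(vp[0]-m["cx"])/m["fx"],-(vp[1]-m["cy"])/m["fy"],-1]); d=d@T[:3,:3]; d/=np.linalg.norm(d)
    if d[1]<0: d=-d
    print("vp",vp[:2],"dir",d,"pitch deg",np.degrees(np.arcsin(d[2])),"azimuth",np.degrees(np.arctan2(d[1],d[0])), "ends",l[0],r[0],l[-1],r[-1])
if __name__=="__main__":
    im=bot.camera("wrist"); m=bot.camera_model("wrist"); T=np.array(m["camera_from_world"]); o=bot.get_obs()
    tilt(im,m,T); print(o["ee_pos"],o["torque"],m["fx"],(-T[:3,:3].T@T[:3,3]))
    g=cv2.imread("pics/g1.png")[:, :640]; tilt(g,m,T)
    cv2.imwrite("pics/w3.png",im)
E
python3 tilt.py
```

```text
vp [ 326.89615841 1419.95075992] dir [ 0.1087661   0.99356522 -0.03159244] pitch deg -1.8104147630491578 azimuth 83.752677381616 ends (np.int64(214), 10) (np.int64(423), 10) (np.int64(231), 238) (np.int64(408), 238)
[0.52771822 0.03078419 0.16669775] [-0.07536534  0.02342763  0.00893856] 360.4608969728035 [0.53761521 0.11053453 0.3023688 ]
vp [ 316.37736012 1320.92359939] dir [ 0.11722959  0.99307261 -0.00800114] pitch deg -0.4584365559810674 azimuth 83.2675424338163 ends (np.int64(210), 10) (np.int64(425), 10) (np.int64(228), 238) (np.int64(407), 238)
```

Only about 1.5° of droop; I'll trim that with a small turn about x, then carry over the mug at height while turning the grater by -45°.

Emit:
carry_out --linear '[[-0.08,-0.2,0],[-0.08,-0.5,0],[-0.08,-0.75,0],[-0.08,-0.88,0],[-0.08,-0.88,0],[-0.08,-0.88,0],[-0.08,-0.88,0],[-0.08,-0.88,0],[-0.08,-0.88,0],[-0.08,-0.88,0],[-0.08,-0.88,0],[-0.08,-0.88,0]]' --rotation '[[0.1,0,0],[0.08,0,0],[0,0,-0.1],[0,0,-0.2],[0,0,-0.23],[0,0,-0.23],[0,0,-0.23],[0,0,-0.23],[0,0,-0.23],[0,0,-0.23],[0,0,-0.23],[0,0,-0.23]]' --grip '[1,1,1,1,1,1,1,1,1,1,1,1]'

```text
time: 13.55
ee_pos: [0.5081, -0.1586, 0.1674]
tcp_rot: [-179.8, -1.4, 66.1]
wrist_force: [0.0, -0.3, -0.6]
opening: 0.06
grasp_force: 107.9
```

Emit:
carry_out --linear '[[-0.08,-0.88,0],[-0.08,-0.88,0],[-0.08,-0.88,0],[-0.08,-0.88,0],[-0.08,-0.88,0],[-0.08,-0.88,0],[-0.08,-0.88,0],[-0.08,-0.88,0],[-0.08,-0.88,0],[-0.08,-0.88,0],[-0.08,-0.88,0],[-0.08,-0.88,0]]' --rotation '[[0,0,-0.23],[0,0,-0.23],[0,0,-0.23],[0,0,-0.23],[0,0,-0.23],[0,0,-0.23],[0,0,-0.23],[0,0,-0.23],[0,0,-0.23],[0,0,-0.23],[0,0,-0.23],[0,0,-0.23]]' --grip '[1,1,1,1,1,1,1,1,1,1,1,1]'

```text
time: 14.75
ee_pos: [0.4895, -0.3692, 0.1674]
tcp_rot: [-179.8, -1.4, 44.1]
wrist_force: [0.3, -0.4, -1.6]
opening: 0.0605
grasp_force: 107.9
```

Emit:
carry_out --linear '[[-0.08,-0.88,0],[-0.04,-0.8,0],[0,-0.5,0],[0,-0.15,0],[0,0,0],[0,0,0],[0,0,0]]' --rotation '[[0,0,-0.23],[0,0,-0.23],[0,0,-0.2],[0,0,-0.05],[0,0,0],[0,0,0],[0,0,0]]' --grip '[1,1,1,1,1,1,1]'

```text
time: 15.45
ee_pos: [0.4874, -0.4138, 0.1677]
tcp_rot: [-179.8, -1.4, 38.6]
wrist_force: [0.6, -0.6, -0.6]
opening: 0.0608
grasp_force: 107.9
```

Run:
```python
from h import *
from tilt import tilt
o=bot.get_obs();im=bot.camera("wrist"); m=bot.camera_model("wrist"); T=np.array(m["camera_from_world"]); print(o["ee_pos"],o["tcp_rot"]); tilt(im,m,T)
cv2.imwrite("pics/w4.png",im); cv2.imwrite("pics/t4.png",bot.camera("top"))
```

```text
[ 0.48741778 -0.41379216  0.16768169] [-179.84085279   -1.43832652   38.61142759]
vp [ 327.74018631 1362.6634936 ] dir [0.77739337 0.62898008 0.0066044 ] pitch deg 0.37840697195303213 azimuth 38.975925449888194 ends (np.int64(213), 10) (np.int64(423), 10) (np.int64(231), 238) (np.int64(408), 238)
```

View pics/w4.png

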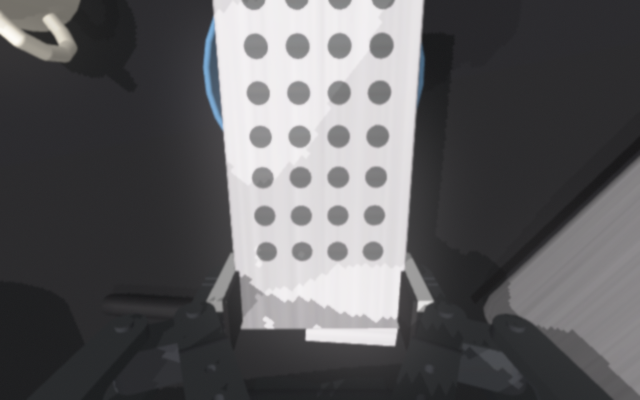

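The wrist view shows the plate level, with the bowl rim visible evenly on both sides at (208,65) and (422,65), so it's centred. Descending.

Emit:
carry_out --linear '[[-0.04,0.02,-0.3],[-0.03,0.02,-0.6],[0,0,-0.8],[0,0,-0.8],[0,0,-0.8],[0,0,-0.8],[0,0,-0.6],[0,0,-0.5],[0,0,-0.25],[0,0,-0.1],[0,0,0],[0,0,0]]' --rotation '[[0,0,0],[0,0,0],[0,0,0],[0,0,0],[0,0,0],[0,0,0],[0,0,0],[0,0,0],[0,0,0],[0,0,0],[0,0,0],[0,0,0]]' --grip '[1,1,1,1,1,1,1,1,1,1,1,1]'

```text
time: 16.75
ee_pos: [0.4861, -0.4139, 0.0572]
tcp_rot: [-179.9, -1.4, 38.6]
wrist_force: [-0.0, 0.2, -1.0]
opening: 0.0606
grasp_force: 107.9
```

Emit:
carry_out --linear '[[0,0,-0.06],[0,0,-0.06],[0,0,-0.05],[0,0,0],[0,0,0]]' --rotation '[[0,0,0],[0,0,0],[0,0,0],[0,0,0],[0,0,0]]' --grip '[1,1,1,1,1]'

```text
time: 17.25
ee_pos: [0.4858, -0.4136, 0.0531]
tcp_rot: [-179.8, -1.4, 38.6]
wrist_force: [0.3, -0.3, -2.1]
opening: 0.0601
grasp_force: 107.9
```

Emit:
carry_out --linear '[[0,0,-0.05],[0,0,-0.04],[0,0,0],[0,0,0]]' --rotation '[[0,0,0],[0,0,0],[0,0,0],[0,0,0]]' --grip '[1,1,1,1]'

```text
time: 17.65
ee_pos: [0.4859, -0.4137, 0.0517]
tcp_rot: [-179.9, -1.4, 38.6]
wrist_force: [-2.3, -0.6, 3.5]
opening: 0.0607
grasp_force: 108.2
```

Contact on the rim at about 4 N. Releasing gently.

Emit:
carry_out --linear '[[0,0,0],[0,0,0],[0,0,0],[0,0,0],[0,0,0],[0,0,0],[0,0,0],[0,0,0]]' --rotation '[[0,0,0],[0,0,0],[0,0,0],[0,0,0],[0,0,0],[0,0,0],[0,0,0],[0,0,0]]' --grip '[0.2,-0.2,-0.4,-0.6,-0.8,-1,-1,-1]' --grip_force 20

```text
time: 18.45
ee_pos: [0.4858, -0.4135, 0.0511]
tcp_rot: [-179.8, -1.4, 38.6]
wrist_force: [-0.2, 0.7, 0.5]
opening: 0.0855
grasp_force: 0.0
```

Emit:
carry_out --linear '[[0,0,0.2],[0,0,0.5],[0,0,0.8],[0,0,0.8],[0,0,0.8],[0,0,0.8],[-0.4,0.2,0.8],[-0.8,0.5,0.5],[-0.8,0.6,0],[-0.8,0.6,0],[-0.8,0.6,0],[-0.8,0.6,0]]' --rotation '[[0,0,0],[0,0,0],[0,0,0],[0,0,0],[0,0,0],[0,0,0],[0,0,0],[0,0,0],[0,0,0],[0,0,0],[0,0,0],[0,0,0]]' --grip '[-1,-1,-1,-1,-1,-1,-1,-1,-1,-1,-1,-1]'

```text
time: 19.65
ee_pos: [0.3968, -0.3509, 0.1566]
tcp_rot: [-179.9, -1.4, 38.6]
wrist_force: [0.4, -0.3, 0.2]
opening: 0.0851
grasp_force: 0.0
```

Run:
```python
from h import *
im=bot.camera("top"); m=bot.camera_model("top")
c=cv2.resize(im[135:235,330:530],None,fx=3,fy=3,interpolation=cv2.INTER_CUBIC)
s=cv2.resize(bot.camera("scene")[110:210,130:270],(420,300),interpolation=cv2.INTER_CUBIC)
cv2.imwrite("pics/f.png",np.hstack([c,s])[:, :800] if 0 else np.hstack([c[:,150:],s[:,:350]]))
H,S,V=cv2.split(cv2.cvtColor(im,cv2.COLOR_BGR2HSV))
bl=((H>95)&(H<115)&(S>80)).astype(np.uint8); z=bl*0; z[145:215,405:485]=bl[145:215,405:485]
cs,_=cv2.findContours(z,cv2.RETR_EXTERNAL,cv2.CHAIN_APPROX_NONE); w=np.vstack([q for q in cs if len(q)>8])
P=plane(m,w.reshape(-1,2),.065); print("bowl",cv2.minEnclosingCircle((P[:,:2]*1000).astype(np.float32)))
red=(((H<6)|(H>172))&(S>150)&(V>100)); k=(((S<60)&(V>90))|red).astype(np.uint8); z=k*0; z[140:215,405:475]=k[140:215,405:475]
cs,_=cv2.findContours(z,cv2.RETR_EXTERNAL,cv2.CHAIN_APPROX_NONE); g=max(cs,key=len).reshape(-1,2)
P=plane(m,g,.068); print("grater",cv2.minAreaRect((P[:,:2]*1000).astype(np.float32)),bot.get_obs()["time"])
```

```text
bowl ((549.4094848632812, -361.41015625), 71.23345184326172)
grater ((552.8054809570312, -361.9197998046875), (202.02993774414062, 67.23712921142578), 38.80750274658203) 19.75
```

View pics/f.png

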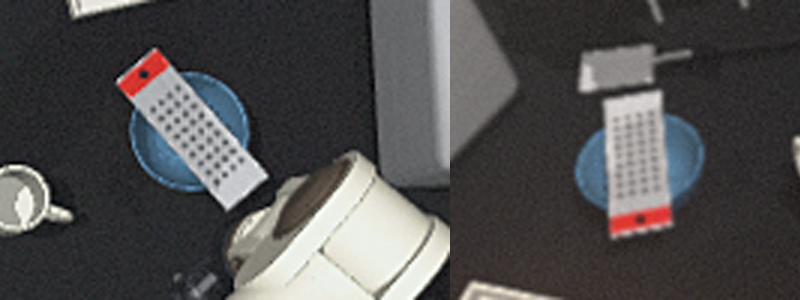

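The final pictures show the grater lying flat across the rim, within about 4 mm of the bowl's centre. The bowl hasn't moved and the gripper is clear. Handing in.

```bash
python3 -c "
from workcell import bot
print(bot.job_done())"
```

```text
the job is handed in; nothing more can be done
None
```

The job is handed in: the steel grater lies flat across the blue bowl's rim, within about 4 mm of centre, after about 20 s, with the bowl measured within 1 mm of its start and no contact with anything else seen.

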